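# Queue the ink tins and hold the sprung lane gate ajar against its sagging bolt

## Robot

A 6-joint arm with a two-finger parallel gripper is mounted at the origin on the work surface. World frame = base frame: x ahead of the robot, y to its left, z up, the work surface at z = 0. Lengths are in m, angles in rad, forces in N, time in s.
With the tool pointing down it reaches from about 0.225 to 0.875 m from the base axis. Payload 3.4 kg.
Tool frame: the origin (TCP) lies between the finger pads; the fingertips stand 8 mm ahead of it and the grasp point (between the pads) lies 11 mm behind it; z points along the fingers, y is the line along which they close (so a half turn about z gives the same grasp; the last joint's range is limited). The gripper opens to 85 mm and grips with 20 to 120 N. Pads are 22 mm wide; open, the fingers measure 114 mm over their backs; the gripper's body (76 mm by 85 mm) begins 54 mm behind the grasp point. The pads swing forward as they close: fully open they stand 13 mm farther back than shut.
Start: joints at [-1.353, 0.276, 1.505, -0, 1.361, -0.121], TCP at [0.191, -0.542, 0.239] pointing down, gripper open.
Joint ranges: [-2.89, 2.89], [-0.75, 2.08], [0.22, 2.7], [-1.18, 4.32], [0.11, 2.71], [-2.7, 2.7]. Speed limits (rad/s): [2.57, 2.57, 3.14, 3.14, 3.14, 3.14].

## Interface

Orientations are given as a unit quaternion [w, x, y, z].
In Python, from rig import manip gives the robot as it stands.
- The arm moves only by the tool move_arm, never from a script. Its argument "deltas" is a list that holds one entry, the list of rows, each a list of 5 numbers: the shift along the tool's x, y, z normalised to -1 to 1, where 1 is 80 cm, then the turn about the tool's z normalised to -1 to 1, where 1 is 120 degrees, then the closure, from -1 (fully open) to 1 (shut). In form: [[[tx, ty, tz, twist, grip], ...]]. A call has 1 to 12 rows; each row is the pose to reach, as a shift and turn from the pose commanded when the call began, along the tool's axes at that moment; what a row does not reach only later rows make up. A row lasts 1/10 s, in which the tool goes at most 50 mm and 8.59 degrees, less where a joint would pass 70% of its speed; a pose out of reach is approached as far as the arm can. A call with a number of a shift or a turn outside -1 to 1 is refused whole. A call with a gripper value outside its range is refused whole. The fingers move at their own pace and stop on an object; "squeeze" is the grip in N (left out, the last holds). Time passes only in rows, so rows that repeat a pose let the fingers close. It gives the time, the measured TCP pose, the force, the opening and the grip force at its end, in the units of the state.
- manip.get_state(): the state, without advancing time (a new reading comes with each control period).
- manip.get_image(name): name is "side" or "top" or "wrist"; returns the picture (384x512x3 uint8, red, green, blue); there is no depth.
- manip.camera_params(name): a dict with "fx", "fy", "cx", "cy" (pixels), "R" (3x3) and "t" (3): a world point X has camera coordinates R X + t; the wrist camera has in their place "tool_from_camera" (4x4, takes a point from camera to tool coordinates, whose origin is the TCP and whose axes are the flange's). Camera axes: x right, y down, z forward; pixel columns grow to the right and rows downward; lengths in m; the calibration is good to about 2 mm. A picture is of the moment at which its call begins: read the wrist's pose just before it. camera_params takes no time and is no camera call.
- manip.sign_off(): hands the job in; it is judged then, once.
The state is a dict: "clock": time; "qpos": joint angles; "qd": joint speeds; "effort": joint torques, N m; "position": TCP position; "ee_rot": TCP orientation; "contact_force": force on the tool from outside, world axes, zero at the start; "moment": the same for the moment, N m; "width": finger opening in m; "gripper_force": force on a finger pad.
Only numpy, scipy, OpenCV 4.12 (cv2) and the standard library are available. Lean on these libraries where they do the work, as an engineer would, in place of code of your own. Each camera call takes 0.05 s, during which the arm holds its last target. There are 200 camera calls.

## Task

Push the two ink tins, upright and never lifted, into single file between the guide rails until both stand wholly between the straight rails. Then grip the upright handle of the gate's barrel bolt, lift it so that the sagging nose rises over the bent keeper's lip while you pull the bolt right back, never forcing it hard against the keeper, and swing the gate away from the tins to about 20 degrees open. Finish while still gripping the handle and holding the sprung gate ajar there, and leave the squeegee, jar and tub alone.

Things in the scene. Friction and masses are not known exactly. Their poses are not given: they have to be found in the camera images.
- tin_a_mid (a point): centre (half-way up) of one of two identical round ink tins, bare metal with a pale paper band, 66 mm across and 75 mm high, about 0.28 kg, standing on the bench in front of the lane's mouth; z axis = its upright axis
- tin_b_mid (a point): centre of the other, identical ink tin; either one may be the nearer to the lane
- lane_mouth (a point): bench-level point midway between the near ends of the tin lane's two guide rails. y axis: along the lane towards the gate; x: across it, away from the robot; z up. Rails: aluminium, 30 mm high, straight from y = 0 to 175 mm, 78 mm apart inside; before them guides flare out to 130 mm apart at y = -52. Gate's inner face at y = 191. Lane, posts, gate and keeper are fixed to the bench
- gate_hinge (a point): the gate's vertical hinge axis at bench height, at x = -100, y = 200 mm in the lane_mouth frame, same axes. The shut gate is a wooden framed panel 18 mm thick (y = -9 to 9), from x = 4 to 170 mm, away from the robot, top at z = 130 mm. Hinge post and latch post (the latter at x = 178 to 208) are 145 mm high
- gate (a joint): angle of the gate in rad: 0 shut, grows as the gate swings away from the tins (its free edge towards lane +y, counter-clockwise seen from above), up to 1.3. A spring shuts it (0.3 N m at shut, 0.6 N m at 20 degrees = 0.35 rad). The bolt's nose in the keeper keeps it shut
- bolt (a joint): how far the bolt is drawn back, in m: 0 to 0.004 at the start (nose in the keeper), 0.050 fully back; it slides along the gate towards the hinge. The nose is out of the keeper above 0.034. Friction 1 N, no spring
- boltbar (a joint): how far the bolt bar is raised in its worn straps, in m: 0 sagging at the bottom (its rest; only its own weight of 0.25 kg pulls it down), 0.022 the most. It rises straight up, without tilting, and independently of joint bolt. Below about 0.013 the nose catches behind the keeper's lip when pulled and the bolt will not come out; 0.015 to 0.020 is right
- handle_mid (a point): grip point of the bolt's handle, a plain upright steel pin 14 mm across whose top is 65 mm above the gate's top edge, 24 mm beyond the gate's mid plane on the side away from the tins, 105 mm from the hinge axis. The point is on the pin's axis, 27 mm below its top; z up the pin, x along the bar to the nose. Only two straps (10 mm), the latch post and keeper also rise above the gate's top
- handle: the same pin as a part, rigid with the bolt bar; origin at its foot on the bar's axis, 58 mm below handle_mid, 110 mm above the bench at rest. To free the bolt, raise it about 17 mm and keep it raised while pulling it towards the hinge: pulled unraised it jams, and over 25 N on the keeper counts as forcing; it stays upright throughout
- keeper: bent keeper on the latch post: a dark steel channel holding the bolt's nose; frame as gate_hinge. Its lip, bent up on the side facing the gate, is 12 mm thick, at x = 179 to 193 mm, top at z = 102 mm; cheeks either side of the nose (gap 22 mm, nose 14 mm wide) span x = 192 to 226, up to z = 138. With the bolt home the drop-ended nose is at x = 198 to 212 and hangs 12 mm below the lip's top
- squeegee: bystander: screen-printing squeegee lying flat, wooden stock with black rubber blade, 240 x 60 x 22 mm; origin under the stock
- jar: bystander: white closed jar 72 mm across, 100 mm high; origin under its centre
- tub: bystander: open grey tub 100 mm across, 75 mm high; origin under its centre

How it is judged:
By the outcome, as a careful person would: the job done as asked, in the order asked, and still so for the second after the job is handed in, while the arm keeps its last pose, push and grip.
It also fails if it takes over 72 s, if anything falls off the work surface, if the arm or the gripper's body presses on something with over 40 N, if the wrist force passes 120 N, or if a joint passes its speed limit or range.

## Working session

There is one attempt and no reset: what is moved stays moved. The work goes in short steps, Python scripts to look and compute and a tool call to move; the robot and the scene stay as the last step left them, time stands still between calls to the robot, and variables do not carry over. Pictures are saved under pics/ and viewed, at most 10 in all, crops included, and the job is handed in when it is done.

Besides the shell and the picture viewer there is one more tool, called after "Emit:" as a command line: name --argument value ..., lists and objects as JSON in quotes. move_arm: Moves the arm, as the interface text tells. Scaled input: -1 to 1 covers 80 cm each way for a shift and 120 degrees each way for a turn. Its arguments: {"type":"object","properties":{"deltas":{"type":"array","items":{"type":"array","items":{"type":"array","items":{"type":"number","minimum":-1,"maximum":1}}}},"squeeze":{"type":"number"}},"required":["deltas"]}

```bash
mkdir -p pics; python3 - <<'E'
from rig import manip
import cv2,numpy as np
np.set_printoptions(precision=4,suppress=True)
print(manip.get_state())
for n in("side","top"):
    cv2.imwrite(f"pics/{n}0.png",manip.get_image(n)[:,:,::-1]); print(n,manip.camera_params(n))
print(manip.camera_params("wrist"))
E
```

```text
{'clock': 0.0, 'qpos': array([-1.353 ,  0.2766,  1.5061, -0.    ,  1.3607, -0.121 ]), 'qd': array([ 0.0003,  0.0013, -0.0018, -0.0006,  0.0009, -0.0016]), 'effort': array([ -0.0011, -41.678 , -24.5807,   0.0001,   0.011 ,  -0.    ]), 'position': array([ 0.191 , -0.5418,  0.2384]), 'ee_rot': array([-0.0009,  0.9857,  0.1686, -0.0001]), 'contact_force': array([ 0.2162, -0.4932,  0.3202]), 'moment': array([0.0335, 0.007 , 0.0353]), 'gripper_force': 0.0, 'width': 0.0857048844682121}
side {'fx': 383.9398380803271, 'fy': 383.9398380803271, 'cx': 255.85825973113674, 'cy': 195.2883649932296, 'R': array([[ 0.9937, -0.1114,  0.0125],
       [-0.043 , -0.4824, -0.8749],
       [ 0.1035,  0.8688, -0.4842]]), 't': array([-0.5403,  0.1761,  0.9868])}
top {'fx': 461.23277766639626, 'fy': 461.23277766639626, 'cx': 261.81982096477094, 'cy': 189.31368231450926, 'R': array([[ 0.0231, -0.9997,  0.0028],
       [-0.9973, -0.0233, -0.0702],
       [ 0.0702, -0.0012, -0.9975]]), 't': array([0.0226, 0.5245, 1.4028])}
{'fx': 331.4876237303282, 'fy': 331.4876237303282, 'cx': 254.69662848988506, 'cy': 190.7255338893497, 'tool_from_camera': array([[ 0.0008, -0.9565, -0.2918,  0.0734],
       [ 1.    ,  0.0006,  0.0009,  0.0004],
       [-0.0007, -0.2918,  0.9565, -0.135 ],
       [ 0.    ,  0.    ,  0.    ,  1.    ]])}
```

View pics/top0.png

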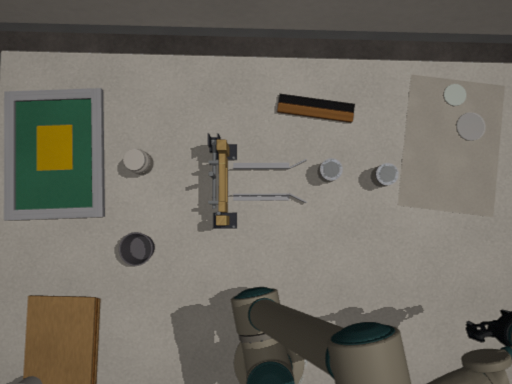

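View pics/side0.png

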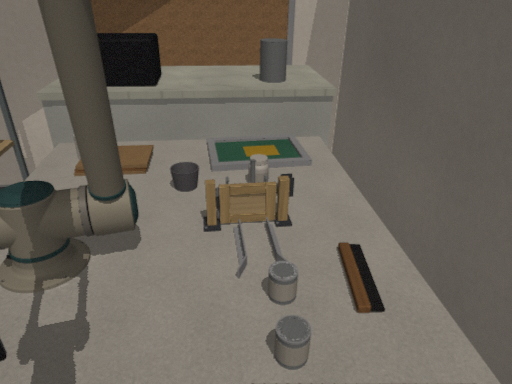

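The top view shows the lane running left (world +y) with rails at rows ~166 and ~197, the gate at column ~222, and tins at (329,171) and (386,175). The side view agrees. Next I'll zoom in and measure.

```bash
cat > h.py <<'E'
from rig import manip
import cv2,numpy as np
from scipy.spatial.transform import Rotation as Ro
np.set_printoptions(precision=4,suppress=True)
def ray(n,uv,st=None):
    p=manip.camera_params(n); d=np.array([(uv[0]-p["cx"])/p["fx"],(uv[1]-p["cy"])/p["fy"],1])
    if n=="wrist":
        T=p["tool_from_camera"]; q=st["ee_rot"]; R=Ro.from_quat([q[1],q[2],q[3],q[0]]).as_matrix()
        return R@T[:3,3]+st["position"],R@T[:3,:3]@d
    return -p["R"].T@p["t"],p["R"].T@d
def onz(n,uv,z,st=None):
    o,d=ray(n,uv,st); return o+d*(z-o[2])/d[2]
def proj(n,X):
    p=manip.camera_params(n); c=p["R"]@np.array(X)+p["t"]; return np.array([p["fx"]*c[0]/c[2]+p["cx"],p["fy"]*c[1]/c[2]+p["cy"]])
E
python3 - <<'E'
from h import *
im=cv2.imread("pics/top0.png")
c=im[120:240,195:415]
cv2.imwrite("pics/c0.png",cv2.resize(c,None,fx=3.6,fy=3.6,interpolation=cv2.INTER_CUBIC))
for uv,z in [((329,171),.075),((386,175),.075),((290,167),.03),((290,197),.03)]: print(uv,onz("top",uv,z))
E
```

```text
(329, 171) [ 0.5789 -0.1632  0.075 ]
(386, 175) [ 0.571  -0.3325  0.075 ]
(290, 167) [ 0.5936 -0.05    0.03  ]
(290, 197) [ 0.5015 -0.0518  0.03  ]
```

View pics/c0.png

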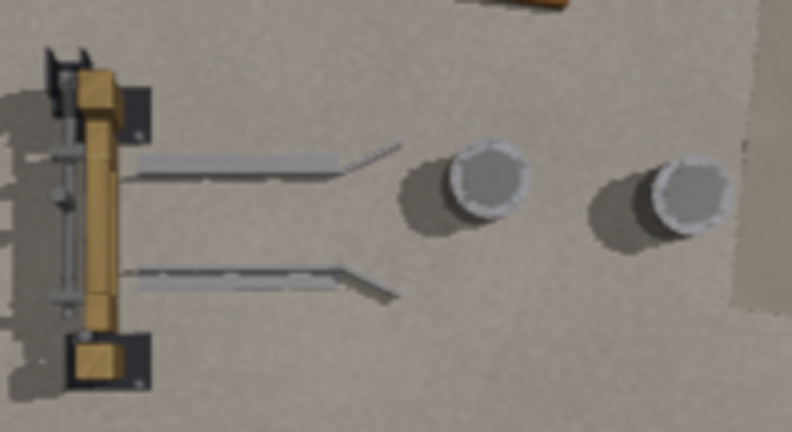

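```bash
python3 - <<'E'
from h import *
for nm,c,z in [("tinB",(489,180),.075),("tinA",(690,196.5),.075),("railU0",(342,173.5),.03),("railL0",(342,270),.03),("railU1",(136,175),.03),("railL1",(136,271),.03),("flareU",(400,146),.03),("flareL",(398,297),.03),("hpost",(96,361),.145),("lpost",(97,89),.145),("pin",(63,197),.195),("pinfoot",(68,195),.12)]:
    uv=(c[0]/3.6+195-.36,c[1]/3.6+120-.36); print(nm,np.round(uv,1),onz("top",uv,z))
print("cam",ray("top",(0,0))[0])
# tin centres by contour in side view
E
```

```text
tinB [330.5 169.6] [ 0.5831 -0.1676  0.075 ]
tinA [386.3 174.2] [ 0.5733 -0.3334  0.075 ]
railU0 [289.6 167.8] [ 0.591 -0.049  0.03 ]
railL0 [289.6 194.6] [ 0.5087 -0.0505  0.03  ]
railU1 [232.4 168.3] [0.5856 0.1264 0.03  ]
railL1 [232.4 194.9] [0.5037 0.1241 0.03  ]
flareU [305.8 160.2] [ 0.6157 -0.098   0.03  ]
flareL [305.2 202.1] [ 0.4869 -0.0984  0.03  ]
hpost [221.3 219.9] [0.4266 0.146  0.145 ]
lpost [221.6 144.4] [0.6395 0.1515 0.145 ]
pin [212.1 174.4] [0.5487 0.1701 0.195 ]
pinfoot [213.5 173.8] [0.558  0.1743 0.12  ]
cam [0.424  0.0364 1.4361]
```

The lane mouth is at about (0.550, -0.050). The lane's y axis tilts about 1.5° towards -x, and the handle is near (0.549, 0.174). Both posts fit this frame. I'll go behind the nearer tin with the fingers half open, so they form a two-point cradle for pushing.

Emit:
move_arm --deltas '[[[0.592,-0.2,0.05,-0.6,0.06],[0.592,-0.2,0.05,-0.6,0.06],[0.592,-0.2,0.05,-0.6,0.06],[0.592,-0.2,0.05,-0.6,0.06],[0.592,-0.2,0.05,-0.6,0.06],[0.592,-0.2,0.05,-0.6,0.06],[0.592,-0.2,0.05,-0.6,0.06],[0.592,-0.2,0.05,-0.6,0.06],[0.592,-0.2,0.05,-0.6,0.06],[0.592,-0.2,0.05,-0.6,0.06],[0.592,-0.2,0.05,-0.6,0.06],[0.592,-0.2,0.05,-0.6,0.06]]]' --squeeze 40

```text
clock: 1.3
position: [0.5849, -0.2328, 0.1982]
ee_rot: [-0.001, 0.697, 0.717, -0.001]
contact_force: [-0.6, -0.2, -0.9]
width: 0.0403
gripper_force: 0.0
```

```bash
cat >> h.py <<'E'
MO=np.array([.5499,-.0497]);XL=np.array([.9996,.027]);YL=np.array([-.027,.9996])
def lane(P): d=np.asarray(P)[:2]-MO; return np.array([d@XL,d@YL])
def world(x,y): return MO+x*XL+y*YL
E
python3 - <<'E'
from h import *
st=manip.get_state(); im=manip.get_image("wrist"); cv2.imwrite("pics/w1.png",im[:,:,::-1])
print(st["position"],lane(st["position"]))
for uv in [(256,190),(256,60),(256,350)]: print(uv,lane(onz("wrist",uv,.075,st)))
E
```

```text
[ 0.5849 -0.2328  0.1982] [ 0.0301 -0.184 ]
(256, 190) [ 0.0302 -0.1886]
(256, 60) [ 0.0299 -0.0898]
(256, 350) [ 0.0305 -0.3482]
```

View pics/w1.png

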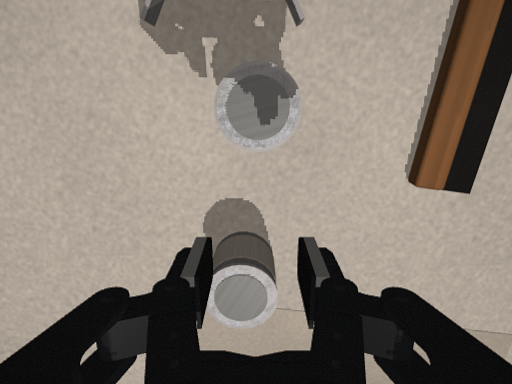

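In the wrist view, the tops of tin B and tin A are centred at (258,106) and (243,296). The flare ends are near (150,20) and (299,20), and the path between the fingers is clear.

```bash
python3 - <<'E'
from h import *
st=manip.get_state()
for uv,z in [((258,106),.075),((243,296),.075),((157,22),.03),((293,24),.03),((240,106),.075)]: print(uv,lane(onz("wrist",uv,z,st)),onz("wrist",uv,z,st))
E
```

```text
(258, 106) [ 0.0308 -0.1233] [ 0.584  -0.1721  0.075 ]
(243, 296) [ 0.0176 -0.2898] [ 0.5753 -0.3389  0.075 ]
(157, 22) [-0.0528 -0.0578] [ 0.4987 -0.1089  0.03  ]
(293, 24) [ 0.06   -0.0594] [ 0.6115 -0.1074  0.03  ]
(240, 106) [ 0.0171 -0.1233] [ 0.5704 -0.1724  0.075 ]
```

Emit:
move_arm --deltas '[[[0,0,0.06,0,0.06],[0,0,0.12,0,0.06],[0,0,0.17,0,0.06],[0,0,0.195,0,0.06],[0,0,0.195,0,0.06],[0.008,0,0.195,0,0.06],[0.016,0,0.195,0,0.06],[0.024,0,0.195,0,0.06],[0.03,0,0.195,0,0.06],[0.036,-0.002,0.195,0,0.06],[0.042,-0.004,0.195,0,0.06],[0.048,-0.006,0.195,0,0.06]]]'

```text
clock: 2.55
position: [0.5797, -0.196, 0.0441]
ee_rot: [0.001, 0.698, 0.716, 0.0]
contact_force: [1.7, -1.7, 1.9]
width: 0.04
gripper_force: 1.3
```

```bash
python3 - <<'E'
from h import *
st=manip.get_state(); im=manip.get_image("wrist"); cv2.imwrite("pics/w2.png",im[:,:,::-1])
print(st["position"],lane(st["position"]),st["contact_force"],st["width"])
E
```

```text
[ 0.5797 -0.196   0.0441] [ 0.0259 -0.1471] [ 1.7148 -1.6864  1.8751] 0.03999133501454053
```

View pics/w2.png

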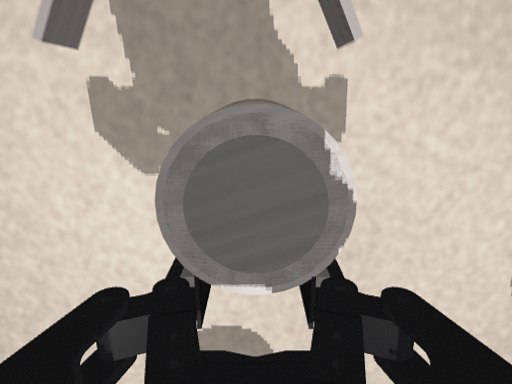

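The tin is seated in the two-finger cradle with its top centred at (256,198), and the flare ends are ahead on both sides. I'll continue the diagonal into the mouth.

Emit:
move_arm --deltas '[[[0.01,-0.003,0,0,0.06],[0.02,-0.006,0,0,0.06],[0.03,-0.009,0,0,0.06],[0.04,-0.012,0,0,0.06],[0.05,-0.015,0,0,0.06],[0.06,-0.018,0,0,0.06],[0.07,-0.021,0,0,0.06],[0.08,-0.024,0,0,0.06],[0.09,-0.027,0,0,0.06],[0.1,-0.029,0,0,0.06],[0.11,-0.031,0,0,0.06],[0.115,-0.031,0,0,0.06]]]'

```text
clock: 3.8
position: [0.551, -0.1034, 0.0431]
ee_rot: [-0.001, 0.698, 0.716, -0.0]
contact_force: [0.4, -3.3, 2.8]
width: 0.0401
gripper_force: 2.1
```

```bash
python3 - <<'E'
from h import *
st=manip.get_state(); im=manip.get_image("wrist"); cv2.imwrite("pics/w3.png",im[:,:,::-1])
print(st["position"],lane(st["position"]),st["contact_force"],st["width"])
print(lane(onz("wrist",(256,198),.075,st)))
E
```

```text
[ 0.551  -0.1034  0.0431] [-0.0004 -0.0537] [ 0.4041 -3.3006  2.7982] 0.04010129574929987
[-0.0007 -0.014 ]
```

View pics/w3.png

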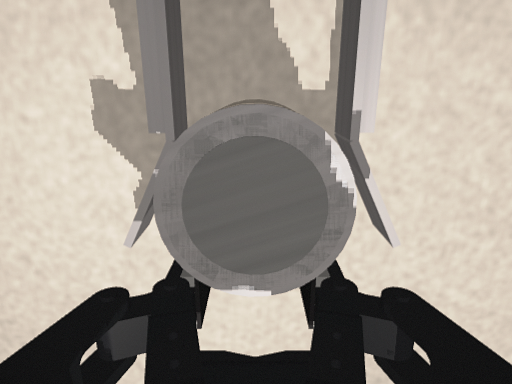

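Tin B is at the mouth and well centred. The rail midline at column ~260 is about 2 mm to its right. Next I'll push it straight to y≈117 mm.

Emit:
move_arm --deltas '[[[0.012,0.0015,0,0,0.06],[0.024,0.0025,0,0,0.06],[0.036,0.0025,0,0,0.06],[0.048,0.0025,0,0,0.06],[0.06,0.0025,0,0,0.06],[0.072,0.0025,0,0,0.06],[0.084,0.0025,0,0,0.06],[0.096,0.0025,0,0,0.06],[0.108,0.0025,0,0,0.06],[0.12,0.0025,0,0,0.06],[0.132,0.0025,0,0,0.06],[0.142,0.0025,0,0,0.06]]]'

```text
clock: 5.05
position: [0.5508, 0.0101, 0.0432]
ee_rot: [-0.0, 0.698, 0.716, -0.0]
contact_force: [-0.4, -1.9, 0.0]
width: 0.0402
gripper_force: 1.0
```

Emit:
move_arm --deltas '[[[0.01,0,0,0,0.06],[0.018,0,0,0,0.06],[0.022,0,0,0,0.06],[0.022,0,0,0,0.06],[0.01,0,0,0,0.06],[-0.02,0,0,0,0.06],[-0.02,0,-0.06,0,0.06],[-0.02,0,-0.12,0,0.06],[-0.02,0,-0.18,0,0.06],[-0.02,0,-0.195,0,0.06],[-0.02,0,-0.195,0,0.06]]]'

```text
clock: 6.15
position: [0.5529, -0.0077, 0.2019]
ee_rot: [0.002, 0.699, 0.715, 0.002]
contact_force: [-0.1, 0.6, -0.7]
width: 0.0401
gripper_force: 0.0
```

```bash
python3 - <<'E'
from h import *
st=manip.get_state(); im=manip.get_image("wrist"); cv2.imwrite("pics/w4.png",im[:,:,::-1])
print(st["position"],lane(st["position"]),st["contact_force"],st["width"])
E
```

```text
[ 0.5529 -0.0077  0.2019] [0.0041 0.0419] [-0.0686  0.5594 -0.7394] 0.04009862584022645
```

View pics/w4.png

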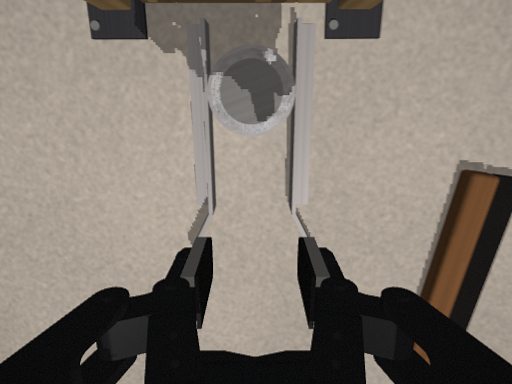

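Tin B stands between the straight rails with its top at (251,90), and the rail ends are at (212,212) and (295,212). Next is tin A.

Emit:
move_arm --deltas '[[[-0.495,0.017,0,0,0.06],[-0.495,0.017,0,0,0.06],[-0.495,0.017,0,0,0.06],[-0.495,0.017,0,0,0.06],[-0.495,0.017,0,0,0.06],[-0.495,0.017,0,0,0.06],[-0.495,0.017,0,0,0.06],[-0.495,0.017,0,0,0.06],[-0.495,0.017,0,0,0.06],[-0.495,0.017,0,0,0.06],[-0.495,0.017,0,0,0.06]]]'

```text
clock: 7.3
position: [0.5739, -0.4008, 0.1971]
ee_rot: [-0.002, 0.698, 0.716, 0.0]
contact_force: [0.3, -0.1, -0.5]
width: 0.0401
gripper_force: 0.0
```

```bash
python3 - <<'E'
from h import *
st=manip.get_state(); im=manip.get_image("wrist"); cv2.imwrite("pics/w5.png",im[:,:,::-1])
print(st["position"],lane(st["position"]),st["contact_force"],st["ee_rot"])
# previous image check
s4=dict(position=np.array([.5529,-.0077,.2019]),ee_rot=np.array([.002,.699,.715,.002]))
for uv,z in [((251,90),.075),((212,212),.03),((295,212),.03),((207,25),.03),((297,25),.03)]: print(uv,lane(onz("wrist",uv,z,s4)))
g=cv2.medianBlur(cv2.cvtColor(im,cv2.COLOR_RGB2GRAY),5)
c=cv2.HoughCircles(g,cv2.HOUGH_GRADIENT,1,60,param1=120,param2=30,minRadius=30,maxRadius=55)
for a in (c[0] if c is not None else []): print(a,lane(onz("wrist",a[:2],.075,st)))
E
```

```text
[ 0.5739 -0.4008  0.1971] [ 0.0145 -0.3516] [ 0.3181 -0.1466 -0.4761] [-0.0023  0.6982  0.7159  0.0002]
(251, 90) [0.0016 0.1152]
(212, 212) [-0.0379  0.    ]
(295, 212) [ 0.0441 -0.0004]
(207, 25) [-0.0352  0.1674]
(297, 25) [0.0404 0.1672]
[257.5 104.5  33.5] [ 0.0156 -0.2884]
```

Emit:
move_arm --deltas '[[[0,0.002,0.06,0,0.06],[0,0.002,0.12,0,0.06],[0,0.002,0.17,0,0.06],[0,0.002,0.194,0,0.06],[0,0.002,0.194,0,0.06],[0.01,0.002,0.194,0,0.06],[0.02,0.002,0.194,0,0.06],[0.028,0.002,0.194,0,0.06],[0.036,0.002,0.194,0,0.06],[0.046,0.001,0.194,0,0.06],[0.058,0,0.194,0,0.06],[0.07,0,0.194,0,0.06]]]'

```text
clock: 8.55
position: [0.5737, -0.3465, 0.045]
ee_rot: [0.001, 0.698, 0.716, -0.0]
contact_force: [-1.2, -2.3, 2.6]
width: 0.0403
gripper_force: 1.9
```

Emit:
move_arm --deltas '[[[0.013,-0.001,0,0,0.06],[0.028,-0.002,0,0,0.06],[0.043,-0.003,0,0,0.06],[0.058,-0.004,0,0,0.06],[0.073,-0.005,0,0,0.06],[0.088,-0.007,0,0,0.06],[0.103,-0.008,0,0,0.06],[0.118,-0.009,0,0,0.06],[0.133,-0.01,0,0,0.06],[0.148,-0.012,0,0,0.06],[0.163,-0.013,0,0,0.06],[0.173,-0.014,0,0,0.06]]]'

```text
clock: 9.75
position: [0.5583, -0.2069, 0.044]
ee_rot: [-0.0, 0.698, 0.716, -0.0]
contact_force: [0.1, -2.1, 2.3]
width: 0.0403
gripper_force: 1.7
```

```bash
python3 - <<'E'
from h import *
st=manip.get_state(); im=manip.get_image("wrist"); cv2.imwrite("pics/w6.png",im[:,:,::-1])
print(st["position"],lane(st["position"]),st["contact_force"],st["ee_rot"])
g=cv2.medianBlur(cv2.cvtColor(im,cv2.COLOR_RGB2GRAY),5)
c=cv2.HoughCircles(g,cv2.HOUGH_GRADIENT,1,60,param1=120,param2=30,minRadius=60,maxRadius=115)
for a in (c[0] if c is not None else []): print(a,lane(onz("wrist",a[:2],.075,st)))
E
```

```text
[ 0.5583 -0.2069  0.044 ] [ 0.0042 -0.1573] [ 0.1222 -2.0591  2.3288] [-0.0004  0.6982  0.7159 -0.0001]
```

Emit:
move_arm --deltas '[[[0.012,-0.001,0,0,0.06],[0.024,-0.001,0,0,0.06],[0.036,-0.002,0,0,0.06],[0.048,-0.002,0,0,0.06],[0.06,-0.002,0,0,0.06],[0.072,-0.002,0,0,0.06],[0.084,-0.002,0,0,0.06],[0.096,-0.002,0,0,0.06],[0.108,-0.002,0,0,0.06],[0.12,-0.002,0,0,0.06],[0.132,-0.002,0,0,0.06],[0.144,-0.002,0,0,0.06]]]'

```text
clock: 11.0
position: [0.5543, -0.0923, 0.0441]
ee_rot: [0.0, 0.698, 0.716, -0.0]
contact_force: [-0.5, -1.1, -0.3]
width: 0.04
gripper_force: 0.7
```

Emit:
move_arm --deltas '[[[0.012,0,0,0,0.06],[0.024,0,0,0,0.06],[0.036,0,0,0,0.06],[0.046,0,0,0,0.06],[0.055,0,0,0,0.06],[0.06,0,0,0,0.06],[0.06,0,0,0,0.06]]]'

```text
clock: 11.7
position: [0.5531, -0.0444, 0.0441]
ee_rot: [-0.0, 0.698, 0.716, 0.0]
contact_force: [-0.3, -0.1, 0.5]
width: 0.0402
gripper_force: 0.0
```

Emit:
move_arm --deltas '[[[-0.02,0,0,0,0.06],[-0.05,0,0,0,0.06],[-0.05,0,-0.06,0,0.06],[-0.05,0,-0.12,0,0.06],[-0.05,0,-0.18,0,0.06],[-0.05,0,-0.24,0,0.06],[-0.05,0,-0.28,0,0.06],[-0.05,0,-0.28,0,0.06],[-0.05,0,-0.28,0,0.06]]]'

```text
clock: 12.6
position: [0.5541, -0.0863, 0.2686]
ee_rot: [0.001, 0.699, 0.715, 0.0]
contact_force: [0.2, -0.4, -0.7]
width: 0.0402
gripper_force: 0.0
```

```bash
python3 - <<'E'
from h import *
st=manip.get_state(); im=manip.get_image("wrist"); cv2.imwrite("pics/w7.png",im[:,:,::-1])
print(st["position"],lane(st["position"]),st["contact_force"],st["ee_rot"])
g=cv2.medianBlur(cv2.cvtColor(im,cv2.COLOR_RGB2GRAY),5)
c=cv2.HoughCircles(g,cv2.HOUGH_GRADIENT,1,40,param1=120,param2=22,minRadius=24,maxRadius=50)
for a in (c[0] if c is not None else []): print(a,lane(onz("wrist",a[:2],.075,st)))
E
```

```text
[ 0.5541 -0.0863  0.2686] [ 0.0033 -0.0367] [ 0.2175 -0.3886 -0.6941] [0.0008 0.6987 0.7154 0.0002]
[253.5  83.5  25.2] [0.0019 0.0421]
```

View pics/w7.png

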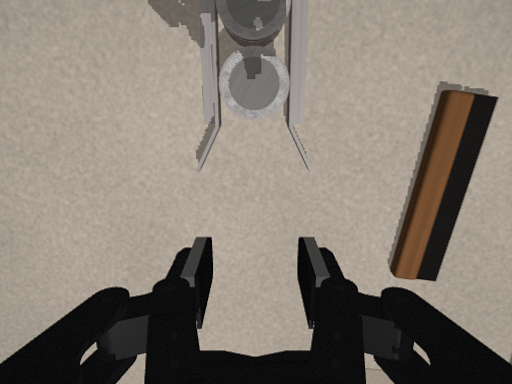

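Both tins are in the lane: A's top at (253,83) puts it at y≈43 mm, with B ahead of it near y≈115 mm. Next I'll look at the handle from close by.

Emit:
move_arm --deltas '[[[0.06,0.002,0,0,0.06],[0.12,0.002,0,0,0.06],[0.18,0.002,0,0,0.06],[0.234,0.002,0,0,-0.2],[0.234,0.002,0,0,-0.2],[0.234,0.002,0,0,-0.2],[0.234,0.002,0,0,-0.2]]]'

```text
clock: 13.35
position: [0.5507, 0.1009, 0.2667]
ee_rot: [-0.001, 0.699, 0.716, -0.001]
contact_force: [-0.5, -0.8, 0.1]
width: 0.0511
gripper_force: 0.0
```

```bash
python3 - <<'E'
from h import *
st=manip.get_state(); im=manip.get_image("wrist"); cv2.imwrite("pics/w8.png",im[:,:,::-1])
print(st["position"],lane(st["position"]),st["contact_force"],st["ee_rot"],st["width"])
E
```

```text
[0.5507 0.1009 0.2667] [0.0049 0.1506] [-0.5213 -0.8333  0.1294] [-0.0005  0.6986  0.7155 -0.0013] 0.05112915500181335
```

View pics/w8.png

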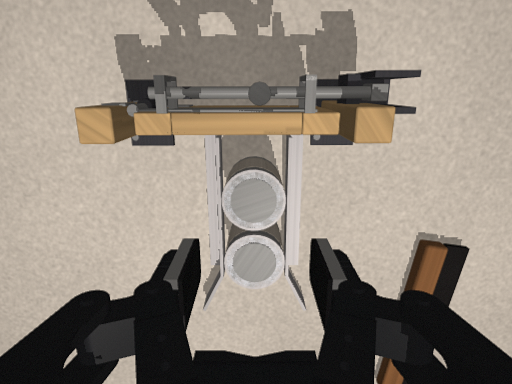

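The pin top is at (260,94). The tins, at (254,200) and (253,262), stand between the straight rails.

```bash
python3 - <<'E'
from h import *
st=manip.get_state()
for uv,z in [((260,94),.195),((254,200),.075),((253,262),.075)]: P=onz("wrist",uv,z,st);print(uv,P,lane(P),lane(P)-lane(st["position"]))
E
```

```text
(260, 94) [0.5514 0.1717 0.195 ] [0.0075 0.2213] [0.0025 0.071 ]
(254, 200) [0.55   0.0641 0.075 ] [0.0031 0.1137] [-0.0019 -0.0366]
(253, 262) [ 0.5505 -0.0082  0.075 ] [0.0018 0.0415] [-0.0033 -0.1088]
```

Emit:
move_arm --deltas '[[[0.05,0.003,0,0,-0.2],[0.0895,0.003,0,0,-0.2],[0.0895,0.003,0,0,-0.2],[0.0895,0.003,0.04,0,-0.2],[0.0895,0.003,0.08,0,-0.2],[0.0895,0.003,0.11,0,-0.2],[0.0895,0.003,0.13,0,-0.2],[0.0895,0.003,0.1375,0,-0.2],[0.0895,0.003,0.1375,0,-0.2],[0.0895,0.003,0.1375,0,-0.2]]]'

```text
clock: 14.4
position: [0.5526, 0.173, 0.1589]
ee_rot: [0.001, 0.699, 0.715, 0.001]
contact_force: [-0.0, 0.1, -0.7]
width: 0.0514
gripper_force: 0.0
```

```bash
python3 - <<'E'
from h import *
st=manip.get_state(); im=manip.get_image("wrist"); cv2.imwrite("pics/w9.png",im[:,:,::-1])
print(st["position"],lane(st["position"]),st["contact_force"],st["ee_rot"],st["width"])
E
```

```text
[0.5526 0.173  0.1589] [0.0087 0.2225] [-0.0351  0.0636 -0.7149] [0.0006 0.6987 0.7154 0.0005] 0.05136448367538861
```

View pics/w9.png

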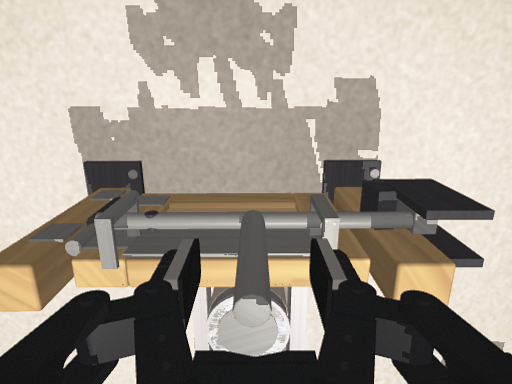

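The pin stands upright between the pads, from its foot at (253,220) to its top at (252,308), nearly centred. I'll close on it.

Emit:
move_arm --deltas '[[[0,0,0,0,0.3],[0,0,0,0,0.6],[0,0,0,0,1],[0,0,0,0,1],[0,0,0,0,1],[0,0,0,0,1],[0,0,0,0,1]]]' --squeeze 70

```text
clock: 15.15
position: [0.5519, 0.1738, 0.1589]
ee_rot: [0.0, 0.698, 0.716, 0.0]
contact_force: [0.3, 0.1, 5.0]
width: 0.0125
gripper_force: 68.1
```

Emit:
move_arm --deltas '[[[0,0,-0.004,0,1],[0,0,-0.008,0,1],[0,0,-0.012,0,1],[0,0,-0.016,0,1],[0,0,-0.02,0,1],[0,0,-0.022,0,1],[0,0,-0.022,0,1],[0,0,-0.022,0,1]]]'

```text
clock: 15.95
position: [0.5517, 0.1737, 0.1756]
ee_rot: [-0.0, 0.698, 0.716, -0.0]
contact_force: [1.0, 0.2, -1.6]
width: 0.0125
gripper_force: 68.2
```

```bash
python3 - <<'E'
from h import *
st=manip.get_state(); cv2.imwrite("pics/w10.png",manip.get_image("wrist")[:,:,::-1]);cv2.imwrite("pics/s10.png",manip.get_image("side")[:,:,::-1])
print(st["position"],lane(st["position"]),st["contact_force"],st["gripper_force"],st["width"])
E
```

```text
[0.5517 0.1737 0.1756] [0.0078 0.2233] [ 0.9899  0.2088 -1.5782] 68.1818675994873 0.012520358196253117
```

View pics/w10.png

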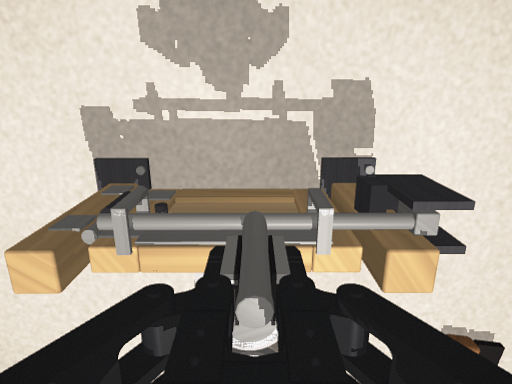

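The bar is clearly raised, with the nose block at (426,222), and the pin has not slipped in the pads. I'm now pulling slowly while watching the force. That was my 11th picture, one over the limit of 10, so I won't view any more and will work from numbers.

Emit:
move_arm --deltas '[[[0,0,-0.001,0,1],[0,-0.003,-0.001,0,1],[0,-0.006,-0.001,0,1],[0,-0.009,-0.001,0,1],[0,-0.012,-0.001,0,1],[0,-0.012,-0.001,0,1]]]'

```text
clock: 16.65
position: [0.5415, 0.1734, 0.1765]
ee_rot: [-0.0, 0.698, 0.716, -0.0]
contact_force: [-0.1, 0.6, -3.0]
width: 0.0125
gripper_force: 68.2
```

Emit:
move_arm --deltas '[[[0,-0.004,0,0,1],[0,-0.008,0,0,1],[0,-0.012,0,0,1],[0,-0.016,0,0,1],[0,-0.02,0,0,1],[0,-0.024,0,0,1],[0,-0.028,0,0,1],[0,-0.032,0,0,1],[0,-0.036,0,0,1],[0,-0.04,0,0,1],[0,-0.044,0,0,1],[0,-0.044,0,0,1]]]'

```text
clock: 17.85
position: [0.506, 0.1725, 0.1764]
ee_rot: [-0.0, 0.698, 0.716, -0.001]
contact_force: [0.1, 0.3, -2.6]
width: 0.0123
gripper_force: 68.2
```

Emit:
move_arm --deltas '[[[0.0032,-0.0014,0,-0.0208,1],[0.0063,-0.0029,0,-0.0417,1],[0.0093,-0.0046,0,-0.0625,1],[0.0123,-0.0063,0,-0.0833,1],[0.0152,-0.0082,0,-0.104,1],[0.0181,-0.0102,0,-0.125,1],[0.0208,-0.0124,0,-0.146,1],[0.0234,-0.0146,0,-0.1667,1],[0.0234,-0.0146,0,-0.1667,1],[0.0234,-0.0146,0,-0.1667,1]]]'

```text
clock: 18.85
position: [0.4951, 0.1901, 0.1764]
ee_rot: [0.001, 0.564, 0.826, -0.001]
contact_force: [2.1, -2.7, -1.9]
width: 0.0121
gripper_force: 68.2
```

```bash
python3 - <<'E'
from h import *
st=manip.get_state()
L=lane(st["position"]); r=L-np.array([-.097,.2])
a=np.degrees(np.arctan2(r[1],r[0])); R=np.hypot(*r)
# pin offset 24mm from gate plane: gate angle = polar angle - asin(.024/R)
print(st["position"],L,r,"gate deg",a-np.degrees(np.arcsin(.0237/R)),"bolt drawn",.105-np.sqrt(R*R-.0237**2),st["contact_force"],st["moment"],st["gripper_force"])
for n in("top","side","wrist"):
    im=manip.get_image(n)
    cv2.imwrite(f"pics/{n}12.png",im[:,:,::-1])
# wooden gate in top view: line fit to tan pixels, compare with start
for f in("pics/top0.png","pics/top12.png"):
    im=cv2.imread(f)[130:225,190:250]; h=cv2.cvtColor(im,cv2.COLOR_BGR2HSV)
    m=cv2.inRange(h,(12,90,110),(28,255,255)); m=cv2.morphologyEx(m,cv2.MORPH_OPEN,np.ones((2,2)))
    for row in range(0,95,8):
        x=np.nonzero(m[row])[0]; print(row+130,(x.min()+190,x.max()+190) if len(x) else None,end="; ")
    print()
E
```

```text
[0.4951 0.1901 0.1764] [-0.0483  0.2412] [0.0487 0.0412] gate deg 18.396996352379976 bolt drawn 0.04580058063186267 [ 2.1051 -2.6987 -1.9115] [-0.6652 -0.3503 -0.3053] 68.23729276657104
130 None; 138 None; 146 (np.int64(218), np.int64(226)); 154 None; 162 (np.int64(220), np.int64(225)); 170 (np.int64(220), np.int64(227)); 178 (np.int64(220), np.int64(227)); 186 (np.int64(220), np.int64(227)); 194 (np.int64(220), np.int64(227)); 202 (np.int64(220), np.int64(228)); 210 (np.int64(220), np.int64(225)); 218 (np.int64(217), np.int64(227)); 
130 None; 138 None; 146 (np.int64(218), np.int64(226)); 154 None; 162 None; 170 None; 178 None; 186 None; 194 (np.int64(217), np.int64(221)); 202 (np.int64(218), np.int64(222)); 210 (np.int64(218), np.int64(224)); 218 (np.int64(219), np.int64(227));
```

```bash
python3 - <<'E'
from h import *
im=cv2.imread("pics/top12.png"); h=cv2.cvtColor(im,cv2.COLOR_BGR2HSV)
m=cv2.inRange(h,(10,70,70),(30,255,255))
for row in range(136,226,6):
    x=np.nonzero(m[row,150:260])[0]+150; print(row,x.tolist()[:14])
im=cv2.imread("pics/side12.png"); h=cv2.cvtColor(im,cv2.COLOR_BGR2HSV)
m=cv2.inRange(h,(10,70,70),(30,255,255))
for col in range(200,310,8):
    y=np.nonzero(m[165:240,col])[0]+165; print(col,(y.min(),y.max(),len(y)) if len(y) else None)
print("side expected free-edge top at 0/16/18/20/22deg:",[proj("side",[*world(-.097+.17*np.cos(t),.2+.17*np.sin(t)),.13]).round(1).tolist() for t in np.radians([0,16,18,20,22])])
print("top:",[proj("top",[*world(-.097+.17*np.cos(t),.2+.17*np.sin(t)),.13]).round(1).tolist() for t in np.radians([0,16,18,20,22])])
E
```

```text
136 []
142 [216, 217, 218, 219, 220, 221, 222, 223, 224, 225, 226]
148 [216, 217, 218, 219, 220, 221, 222, 223, 224, 225, 226, 227, 228]
154 [228]
160 [207, 208, 209, 210, 211]
166 []
172 []
178 [216]
184 [217, 218]
190 [216, 217, 218, 219, 220]
196 [216, 217, 218, 219, 220, 221, 222]
202 [216, 217, 218, 219, 220, 221, 222, 223]
208 [217, 218, 219, 220, 221, 222, 223, 224, 225]
214 []
220 [218, 219, 220, 221, 222, 223, 224, 225, 226, 227, 228]
200 None
208 (np.int64(180), np.int64(225), 46)
216 (np.int64(206), np.int64(224), 17)
224 (np.int64(183), np.int64(222), 40)
232 (np.int64(182), np.int64(220), 39)
240 (np.int64(180), np.int64(218), 39)
248 (np.int64(178), np.int64(209), 32)
256 (np.int64(177), np.int64(208), 32)
264 (np.int64(175), np.int64(210), 36)
272 None
280 (np.int64(176), np.int64(220), 45)
288 (np.int64(176), np.int64(199), 24)
296 None
304 None
side expected free-edge top at 0/16/18/20/22deg: [[275.7, 182.4], [270.8, 175.5], [269.9, 174.7], [268.9, 173.9], [267.9, 173.2]]
top: [[221.6, 152.9], [205.1, 155.2], [203.1, 155.8], [201.2, 156.5], [199.2, 157.3]]
```

The top view puts the gate at about 16–17° and the arm pose puts it at 18°, so I'll add about 3°.

Emit:
move_arm --deltas '[[[0.002,-0.0008,0,-0.0125,1],[0.0039,-0.0017,0,-0.025,1],[0.0039,-0.0017,0,-0.025,1],[0.0039,-0.0017,0,-0.025,1],[0.0039,-0.0017,0,-0.025,1]]]'

```text
clock: 19.5
position: [0.4927, 0.1928, 0.1765]
ee_rot: [0.001, 0.542, 0.841, -0.0]
contact_force: [2.1, -4.7, -2.8]
width: 0.0124
gripper_force: 68.2
```

```bash
python3 - <<'E'
from h import *
st=manip.get_state()
L=lane(st["position"]); r=L-np.array([-.097,.2])
a=np.degrees(np.arctan2(r[1],r[0])); R=np.hypot(*r)
print(st["position"],"gate deg",a-np.degrees(np.arcsin(.0237/R)),"bolt",.105-np.sqrt(R*R-.0237**2),st["contact_force"],st["gripper_force"],st["clock"])
im=manip.get_image("top")[:,:,::-1]; cv2.imwrite("pics/top13.png",im)
h=cv2.cvtColor(im.copy(),cv2.COLOR_BGR2HSV); m=cv2.inRange(h,(10,70,70),(30,255,255))
E=[]
for row in list(range(156,163))+list(range(188,211)):
    x=np.nonzero(m[row,190:227])[0]+190
    if len(x)>2: P=onz("top",(x.max()+.5,row),.13); E.append([*lane(P)])
E=np.array(E); k=np.polyfit(E[:,0],E[:,1],1); print("edge angle",np.degrees(np.arctan(k[0])),len(E))
print(np.c_[E[:4],E[-4:]])
E
```

```text
[0.4927 0.1928 0.1765] gate deg 21.665780775685644 bolt 0.04571775762387835 [ 2.1498 -4.7157 -2.7615] 68.23675274848938 19.5
edge angle 20.725789894449658 28
[[ 0.0613  0.2457 -0.0814  0.1913]
 [ 0.0584  0.2429 -0.0843  0.1885]
 [ 0.0556  0.2428 -0.0871  0.1885]
 [ 0.0527  0.24   -0.09    0.1856]]
```

```bash
python3 -c "
from rig import manip
print(manip.sign_off())"
```

```text
the job is handed in; nothing more can be done
None
```

Job handed in: both tins are between the straight rails, the bolt is lifted and drawn back about 46 mm with no sign of forcing, and the gripped gate is held at about 21°; I viewed 11 pictures, one over the limit of 10.

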